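Clear a broken drill into the scrap bin and ease its sprung flap shut

TASK

Swing the scrap bin's flap up with its red-knobbed lever until it stays open by itself, and clear the broken drill stub off the bin's ledge into the open mouth. Then bring the lever back to close the flap, easing it down against its spring all the way until it is fully shut: never let it snap. Leave the good tools on the bench where they lie.

Things in the scene. Friction and masses are not known exactly. Their poses are not given: they have to be found in the camera images.
- bin: blue sheet-steel scrap bin bolted to the bench: box x -75..75, y -115..150 mm, walls 4 thick. Origin on the bench, midway across its width; z up; x across the width (-x = the lever's side, facing the robot), y along its length: bare steel ledge at y 20..150, mouth at y -95..20. Floor of the box at z = 4, with a few old cutters on it.
- ledge_mid (a point): centre of the ledge's top face, 120 mm above the bench: bin x 0, y 85. The ledge lies between side walls with inner faces at bin x = +-71, whose rims stand 20 mm above it; at its y = 150 end it is open, without a lip, and at y = 20 it ends at the mouth. Axes as the bin's.
- mouth_mid (a point): centre of the bin's mouth at ledge height (bin x 0, y -30, z 120 mm), a hole 142 x 115 mm straight into the box. The shut flap lies over it; the open flap stands upright at its far side (y = -85), to 240 mm above the bench. Axes as the bin's.
- flap (a joint): flap angle (rad): 0 shut (flat over the mouth), 1.50 fully open (upright, at its stop). A tension spring works over centre: below about 0.7 it and the flap's weight pull it shut, above about 0.85 it stays open by itself. Let go on the way down it snaps shut, far faster than 2.5 rad/s; up to 2.5 rad/s counts as eased. Let go within 0.02 rad of shut it does no harm.
- shaft_end (a point): point on the shaft's axis in the plane of the lever, bin x -100, y -85, z 126 mm. Flap and lever are one rigid piece that turns about this axis, parallel to the bin's x. Axes as the bin's.
- flap_edge (a point): middle of the flap's yellow free edge, 114 mm from the shaft's axis; the flap is steel, 136 wide (bin x), 3 thick. Shut, the edge rests on the ledge at bin y = 29.
- lever_knob (a point): centre of the red ball knob, 30 mm across, on the 10 mm rod of the hand lever. In the bin's frame at x -100, y -85 + 110 cos(0.82 + flap), z 126 + 110 sin(0.82 + flap) mm: leans to the ledge when shut, upright at 0.75 rad. Needs up to about 7 N. Room for fingers all round it; take it loosely between two fingers (one pushes, the other holds back) or pinch it.
- stub_mid (a point): centre, half-way up, of the broken drill stub: grey fluted piece 63 x 27 x 25 mm (long axis = its x) lying on the ledge, its centre 12 mm above it; 0.1 to 0.2 kg. It slides or rolls when pushed.
- slab_mill: grey slotted slab-mill cutter 52 x 44 x 35 mm lying on the bench to the right of the bin, past the far end of the wooden beam (origin under its centre); to be left alone
- red_scriber: red-handled scriber 32 x 116 x 12 mm lying on the bench in front of the bin (origin under its centre); to be left alone
- strap: tan clamp strap with two holes, 76 x 27 x 14 mm, lying on the bench left of the bin (origin under its centre); to be left alone
- key: black hexagon key (L-shaped), 37 x 108 x 7 mm, lying on the bench to the right of the wooden beam (origin under its centre); to be left alone

How it is judged:
By the outcome, as a careful person would: the job done as asked, in the order asked, and still so for the second after the job is handed in, with the robot touching nothing.
It also fails if it takes over 62 s, if anything falls off the work surface, if the arm or the gripper's body presses on something with over 40 N, if the wrist force passes 120 N, or if a joint passes its speed limit or range.

ROBOT

A 6-joint arm with a two-finger parallel gripper is mounted at the origin on a cart in front of the work surface, level with it; the furniture and walls round the work are solid. World frame = base frame: x ahead of the robot, y to its left, z up, the work surface at z = 0. Lengths are in mm, angles in degrees, forces in N, time in s.
With the tool pointing down it reaches from about 300 to 850 mm from the base axis. Payload 4.2 kg.
Tool frame: the origin (TCP) lies on the centre line of the jaws, within the pads' length; the fingertips stand 11 mm ahead of it and the grasp point (between the pads) lies 8 mm behind it; z points along the fingers, y is the direction in which the jaws open and shut (so a half turn about z gives the same grasp; the last joint's range is limited). The gripper opens to 91 mm and grips with 3 to 60 N. Pads are 32 mm wide; open, the fingers measure 118 mm over their backs; the gripper's body (76 mm by 178 mm) begins 60 mm behind the grasp point.
Start: joints at [65.89, 18.312, 89.639, -0, 72.044, -1.146], TCP at [224.343, 529.447, 201.176] pointing down, gripper open.
Joint ranges: [-177.97, 177.97], [-48.28, 115.42], [12.27, 149.76], [-77.06, 257.06], [2.81, 150.46], [-146.56, 146.56]. Speed limits (degrees/s): [147.25, 147.25, 180, 180, 180, 180].

INTERFACE

Orientations are given as [roll, pitch, yaw] about the fixed x, y, z axes, in that order (R = Rz(yaw) Ry(pitch) Rx(roll)).
In Python, from workcell import env, grab_frame gives the robot as it stands. The module is installed in compiled form; this text tells all that it offers.
- The arm moves only by the tool arm_command, never from a script. Its argument "series" is one flat list of numbers, 6 for each row, row after row: the shift along the world's x, y, z each as a share of 400 mm, from -1 to 1, then the turn, a rotation vector about the world's x, y, z each as a share of 45 degrees, from -1 to 1. A call has 1 to 20 rows; each row shifts and turns the commanded pose from where the row before left it; what a row does not reach is not made up. A row lasts 1/12 s, in which the tool goes at most 41.7 mm and 7.16 degrees, less where a joint would pass 70% of its speed; a pose out of reach is approached as far as the arm can. A call with a number of a shift or a turn outside -1 to 1 is refused whole. A call with a gripper value outside its range is refused whole. "hand" is the opening, from 0 (shut) to 1 (fully open), set as the call begins (left out, the last holds). The fingers move at their own pace and stop on an object; "newtons" is the grip in N (left out, the last holds). Time passes only in rows, so rows that do not move let the fingers close. It gives the time, the measured TCP pose, the force and the opening at its end, in the units of the state.
- env.state(): the state, without advancing time (a new reading comes with each control period).
- grab_frame(name): name is "scene" or "top" or "wrist"; returns a dict with "frame" (384x512x3 uint8, red, green, blue), "intrinsics" (3x3 intrinsics, pixels), "k1" (the pictures are not rectified: a ray, as slopes to the right and down, at radius r is drawn at 1 + k1 r^2 times it, then the intrinsics apply), "R" (3x3) and "t" (3): a world point X has camera coordinates R X + t; the wrist camera has in their place "tool_from_camera" (4x4, takes a point from camera to tool coordinates, whose origin is the TCP and whose axes are the flange's). Camera axes: x right, y down, z forward; pixel columns grow to the right and rows downward; lengths in mm; the calibration is good to about 2 mm. A picture is of the moment at which its call begins: read the wrist's pose just before it. There is no depth.
- env.job_done(): hands the job in, once; it reports no verdict.
The state is a dict: "time_s": time; "qpos": joint angles; "qvel": joint speeds; "effort": joint torques, N m; "ee_pos": TCP position; "ee_rot": TCP orientation; "force": force on the tool from outside, world axes, zero at the start; "torque": the same for the moment, N m; "gripper_width": finger opening in mm.
Only numpy, scipy, OpenCV 4.12 (cv2) and the standard library are available. Lean on these libraries where they do the work, as an engineer would, in place of code of your own. Each camera call takes 0.05 s, during which the arm holds its last target.

## Working session

There is one attempt and no reset: what is moved stays moved. The work goes in short steps, Python scripts to look and compute and a tool call to move; the robot and the scene stay as the last step left them, time stands still between calls to the robot, and variables do not carry over. Pictures are saved under pics/ and viewed, and the job is handed in when it is done.

Besides the shell and the picture viewer there is one more tool, called as name(argument=value, ...) on one line, values as JSON. arm_command: Moves the arm, as the interface text tells. Shift numbers are shares of 400 mm and turn numbers shares of 45 degrees, none past 1 either way. Its arguments: {"type":"object","properties":{"series":{"type":"array"},"hand":{"type":"number"},"newtons":{"type":"number"}},"required":["series"]}

```bash
mkdir -p pics; cat > h.py <<'E'
import numpy as np, cv2
from workcell import env, grab_frame
def save(n,fn):
    f=grab_frame(n); cv2.imwrite('pics/'+fn,cv2.cvtColor(f['frame'],cv2.COLOR_RGB2BGR)); return f
def ray(f,px):
    K=np.array(f['intrinsics']);d=np.array([f['k1'],0,0,0,0],float)
    u=cv2.undistortPoints(np.array([[px]],float),K,d)[0,0]
    R=np.array(f['R']);t=np.array(f['t'])
    return -R.T@t, R.T@np.array([u[0],u[1],1])
def onz(f,px,z):
    o,d=ray(f,px); return o+d*(z-o[2])/d[2]
def proj(f,X):
    p,_=cv2.projectPoints(np.array([X],float).reshape(-1,1,3),cv2.Rodrigues(np.array(f['R']))[0],np.array(f['t'],float),np.array(f['intrinsics'],float),np.array([f['k1'],0,0,0,0],float))
    return p[:,0]
E
python3 - <<'E'
from h import *
import pickle
print(env.state())
fs={n:save(n,n+'0.png') for n in('scene','top','wrist')}
pickle.dump(fs,open('f0.pkl','wb'))
for n in fs: print(n,{k:v for k,v in fs[n].items() if k!='frame'})
E
```

```text
{'time_s': 0.0, 'qpos': array([ 6.58898434e+01,  1.83499559e+01,  8.97063823e+01,  1.21096257e-03,
        7.20432265e+01, -1.14710742e+00]), 'qvel': array([-0.03730707,  0.01417193, -0.02724494, -0.03350718, -0.02344989,
       -0.02158428]), 'effort': array([-6.81897618e-04, -4.12478936e+01, -2.31966662e+01,  7.25296210e-02,
        4.58408170e-02, -1.55895227e-04]), 'ee_pos': array([224.11760651, 528.95246345, 200.33735192]), 'ee_rot': array([-1.79900478e+02, -3.14432587e-03,  1.57036574e+02]), 'force': array([ 0.31047635, -1.1967693 ,  0.403151  ]), 'torque': array([-0.02189094, -0.01057842, -0.00061188]), 'gripper_width': 91.86085229838736}
scene {'intrinsics': array([[472.96950826,   0.        , 253.8107625 ],
       [  0.        , 472.96950826, 187.35469747],
       [  0.        ,   0.        ,   1.        ]]), 'k1': -0.10229067125789815, 'R': array([[ 0.89236406, -0.45124177, -0.00820087],
       [-0.23622941, -0.45152391, -0.86041956],
       [ 0.38455436,  0.76974477, -0.50952029]]), 't': array([-360.90612945,  337.49293238, 1111.13587784])}
top {'intrinsics': array([[405.2
[... 245 characters left out ...]
0.03241294, -0.10744849],
       [ 0.10802247,  0.01650493, -0.99401143]]), 't': array([ 195.13598958,  474.99367074, 1130.026723  ])}
wrist {'intrinsics': array([[294.28881963,   0.        , 255.41708627],
       [  0.        , 294.28881963, 193.0907825 ],
       [  0.        ,   0.        ,   1.        ]]), 'k1': 0.025171581021506913, 'tool_from_camera': array([[-2.47811815e-04, -9.55019666e-01, -2.96542368e-01,
         8.40617784e+01],
       [ 9.99998867e-01,  2.03537483e-04, -1.49116579e-03,
        -7.27845853e-01],
       [ 1.48445014e-03, -2.96542402e-01,  9.55018534e-01,
        -1.83853679e+02],
       [ 0.00000000e+00,  0.00000000e+00,  0.00000000e+00,
         1.00000000e+00]])}
```

View pics/scene0.png

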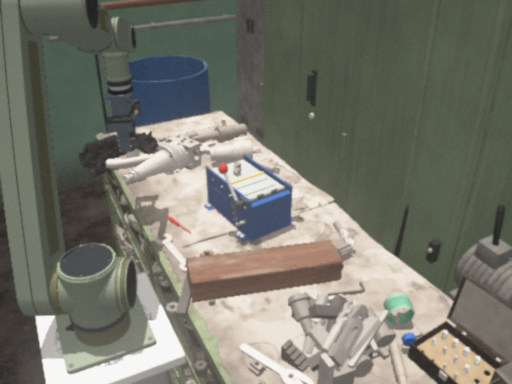

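View pics/top0.png

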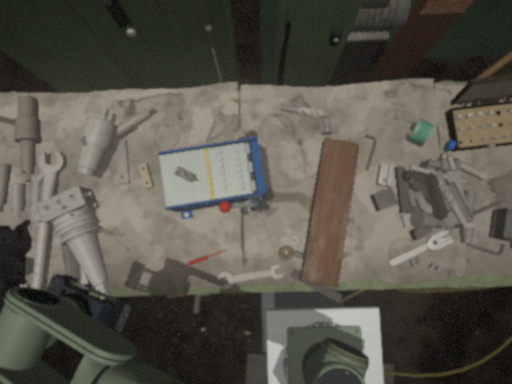

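View pics/wrist0.png

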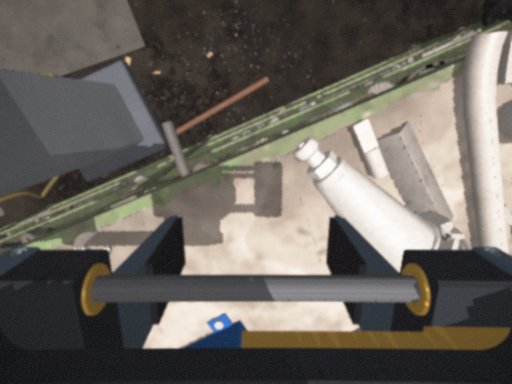

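```bash
python3 - <<'E'
import cv2
a=cv2.imread('pics/top0.png')[125:225,150:280]; cv2.imwrite('pics/topz.png',cv2.resize(a,None,fx=6,fy=6,interpolation=cv2.INTER_CUBIC))
a=cv2.imread('pics/scene0.png')[150:245,195:305]; cv2.imwrite('pics/scz.png',cv2.resize(a,None,fx=6,fy=6,interpolation=cv2.INTER_CUBIC))
E
```

```text
(no output)
```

View pics/topz.png

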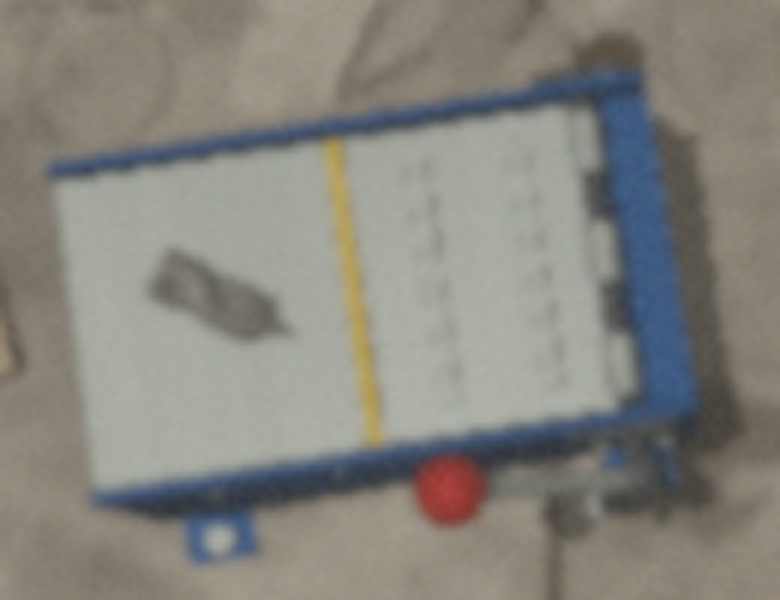

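View pics/scz.png

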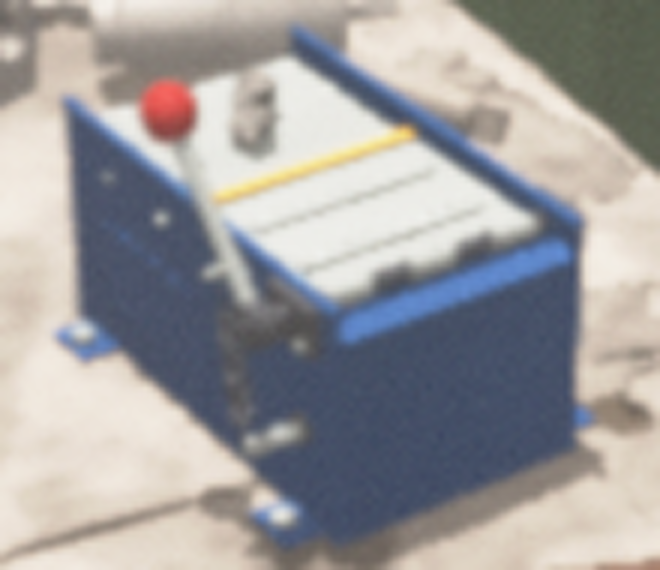

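```bash
python3 - <<'E'
from h import *
import pickle
from scipy.optimize import least_squares
fs=pickle.load(open('f0.pkl','rb'))
T=lambda p:np.array(p)/6+np.array([150,125])-0.4
S=lambda p:np.array(p)/6+np.array([195,150])-0.4
def red(f):
    h=cv2.cvtColor(f['frame'],cv2.COLOR_RGB2HSV);m=cv2.inRange(h,(0,150,110),(6,255,255))|cv2.inRange(h,(174,150,110),(180,255,255))
    n,l,s,c=cv2.connectedComponentsWithStats(m);return [(s[i][4],c[i]) for i in range(1,n) if s[i][4]>20]
print(red(fs['top']),red(fs['scene']))
k=(-100,-10,206.4)
obs=[('top',T((450,489)),k),('top',T((48,168)),(75,150,140)),('top',T((95,497)),(-75,150,140)),('top',T((335,140)),(68,26,122)),('top',T((375,440)),(-68,26,122)),
('scene',S((168,109)),k),('scene',S((68,98)),(-75,150,140)),('scene',S((295,28)),(75,150,140)),('scene',S((409,132)),(68,26,122)),]
def W(p,X):
    c,s=np.cos(p[2]),np.sin(p[2]); return np.array([p[0]+c*X[0]-s*X[1],p[1]+s*X[0]+c*X[1],X[2]])
def res(p): return np.concatenate([proj(fs[n],W(p,X))[0]-px for n,px,X in obs])
r=least_squares(res,[500,250,0.],loss='soft_l1'); print(r.x,np.degrees(r.x[2])); print(r.fun.reshape(-1,2).round(1) if len(r.fun)==18 else 0)
p=r.x; print(res(p).reshape(-1,2).round(1))
np.save('bin.npy',p)
print('knob',W(p,k),'shaft',W(p,(-100,-85,126)))
# stub: axis ends in top; 
for q in [(165,275),(290,330),(222,300)]:
    X=onz(fs['top'],T(q),132); c,s=np.cos(p[2]),np.sin(p[2]); d=X[:2]-p[:2]; print('stub',X,'bin',c*d[0]+s*d[1],-s*d[0]+c*d[1])
X=onz(fs['scene'],S((255,112)),132); d=X[:2]-p[:2]; print(X,'bin',c*d[0]+s*d[1],-s*d[0]+c*d[1])
E
```

```text
[(np.int32(66), array([224.25757576, 206.31818182])), (np.int32(23), array([195.7826087 , 260.73913043]))] [(np.int32(30), array([222.33333333, 166.8       ]))]
[5.29790847e+02 2.70408477e+02 1.25309764e-01] 7.179720609430088
[[ 0.4 -0.2]
 [-0.5 -1.1]
 [-0.8  0.6]
 [-0.2  0.2]
 [ 0.5  0.5]
 [ 0.3  0.8]
 [-0.9 -0.6]
 [ 0.3 -0.9]
 [ 0.6  1.6]]
[[ 0.4 -0.2]
 [-0.5 -1.1]
 [-0.8  0.6]
 [-0.2  0.2]
 [ 0.5  0.5]
 [ 0.3  0.8]
 [-0.9 -0.6]
 [ 0.3 -0.9]
 [ 0.6  1.6]]
knob [431.8247681  247.98867973 206.4       ] shaft [441.19842369 173.57675474 126.        ]
stub [534.85148081 378.34243384 132.        ] bin 18.510762852933194 106.4551580162981
stub [508.78224465 324.00349558 132.        ] bin -14.145457654019545 55.80047859667215
stub [522.97855971 353.52104703 132.        ] bin 3.628708911010529 83.31229801999233
[525.83264935 356.77232467 132.        ] bin 6.866771053362504 86.18137234395755
```

arm_command(series=[0.0325,-0.044,0.016,0,0,0.042,0.0325,-0.044,0.016,0,0,0.042,0.0325,-0.044,0.016,0,0,0.042,0.0325,-0.044,0.016,0,0,0.042,0.0325,-0.044,0.016,0,0,0.042,0.0325,-0.044,0.016,0,0,0.042,0.0325,-0.044,0.016,0,0,0.042,0.0325,-0.044,0.016,0,0,0.042,0.0325,-0.044,0.016,0,0,0.042,0.0325,-0.044,0.016,0,0,0.042,0.0325,-0.044,0.016,0,0,0.042,0.0325,-0.044,0.016,0,0,0.042,0.0325,-0.044,0.016,0,0,0.042,0.0325,-0.044,0.016,0,0,0.042,0.0325,-0.044,0.016,0,0,0.042,0.0325,-0.044,0.016,0,0,0.042,0,0,0,0,0,0,0,0,0,0,0,0], hand=0.6, newtons=30)

```text
time_s: 1.65
ee_pos: [432.7, 247.4, 303.6]
ee_rot: [180.0, -0.0, -172.9]
force: [0.7, -0.1, -0.8]
gripper_width: 54.7
```

```bash
python3 - <<'E'
from h import *
from scipy.spatial.transform import Rotation as Ro
s=env.state(); f=save('wrist','w1.png'); save('scene','s1.png')
h=cv2.cvtColor(f['frame'],cv2.COLOR_RGB2HSV);m=cv2.inRange(h,(0,140,90),(7,255,255))|cv2.inRange(h,(173,140,90),(180,255,255))
n,l,st,c=cv2.connectedComponentsWithStats(m);i=1+st[1:,4].argmax();print(st[i],c[i])
M=np.array(f['tool_from_camera']);R=Ro.from_euler('xyz',s['ee_rot'],degrees=True).as_matrix()
Rw=R@M[:3,:3];o=R@M[:3,3]+s['ee_pos'];
f['R']=Rw.T;f['t']=-Rw.T@o
print(s['ee_pos'],s['ee_rot'],s['time_s'],s['force'],s['qpos'],'knob',onz(f,c[i],206.4))
E
```

```text
[244 176  29  28 630] [258.12063492 189.40952381]
[432.65542056 247.35109882 303.5619011 ] [ 1.79967863e+02 -5.95398748e-03 -1.72868791e+02] 1.65 [ 0.71081683 -0.09035985 -0.76621076] [ 2.84121188e+01  8.45155877e+00  8.82442462e+01  3.23275894e-02
  8.32980802e+01 -6.87228601e+01] knob [431.17705498 248.72121207 206.4       ]
```

View pics/w1.png

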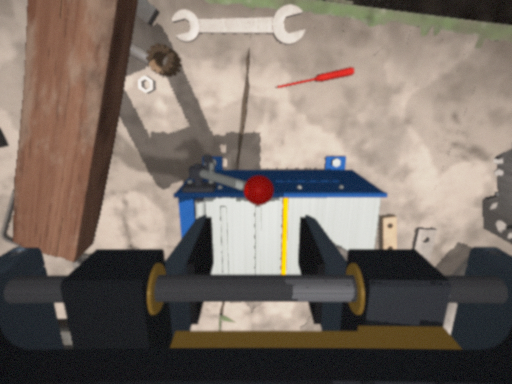

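arm_command(series=[-0.003,0.002,-0.03,0,0,0,0,0,-0.04,0,0,0,0,0,-0.04,0,0,0,0,0,-0.04,0,0,0,0,0,-0.035,0,0,0,0,0,-0.03,0,0,0,0,0,-0.02,0,0,0,0,0,0,0,0,0])

```text
time_s: 2.42
ee_pos: [429.5, 248.7, 207.6]
ee_rot: [-179.9, -0.2, -172.7]
force: [0.3, -0.4, -0.5]
gripper_width: 54.4
```

arm_command(series=[0,0,0,0,0,0,0,0,0,0,0,0,0,0,0,0,0,0,0,0,0,0,0,0,0,0,0,0,0,0], hand=0.36)

```text
time_s: 2.83
ee_pos: [431.4, 248.8, 210.1]
ee_rot: [180.0, 0.1, -172.7]
force: [0.5, 0.6, 0.4]
gripper_width: 33.0
```

```bash
python3 - <<'E'
from h import *
f=save('scene','s2.png')
a=f['frame'][110:250,150:320,::-1]; cv2.imwrite('pics/s2z.png',cv2.resize(a,None,fx=4,fy=4,interpolation=cv2.INTER_CUBIC))
u=np.array([-0.125,0.992])
p0=None
for a in np.arange(0,1.46,0.075):
    q=np.array([110*np.cos(.82+a),110*np.sin(.82+a)])
    if p0 is not None:
        d=q-p0; print(round(a,3),(np.array([u[0]*d[0],u[1]*d[0],d[1]])/400).round(4))
    p0=q
E
```

```text
0.075 [ 0.0019 -0.0155  0.0135]
0.15 [ 0.0021 -0.0164  0.0123]
0.225 [ 0.0022 -0.0173  0.011 ]
0.3 [ 0.0023 -0.0181  0.0097]
0.375 [ 0.0024 -0.0187  0.0083]
0.45 [ 0.0024 -0.0193  0.0068]
0.525 [ 0.0025 -0.0198  0.0054]
0.6 [ 0.0025 -0.0201  0.0039]
0.675 [ 0.0026 -0.0203  0.0023]
0.75 [ 0.0026 -0.0204  0.0008]
0.825 [ 0.0026 -0.0204 -0.0008]
0.9 [ 0.0026 -0.0203 -0.0023]
0.975 [ 0.0025 -0.0201 -0.0038]
1.05 [ 0.0025 -0.0198 -0.0053]
1.125 [ 0.0024 -0.0193 -0.0068]
1.2 [ 0.0024 -0.0187 -0.0083]
1.275 [ 0.0023 -0.0181 -0.0096]
1.35 [ 0.0022 -0.0173 -0.011 ]
1.425 [ 0.0021 -0.0164 -0.0123]
```

View pics/s2z.png

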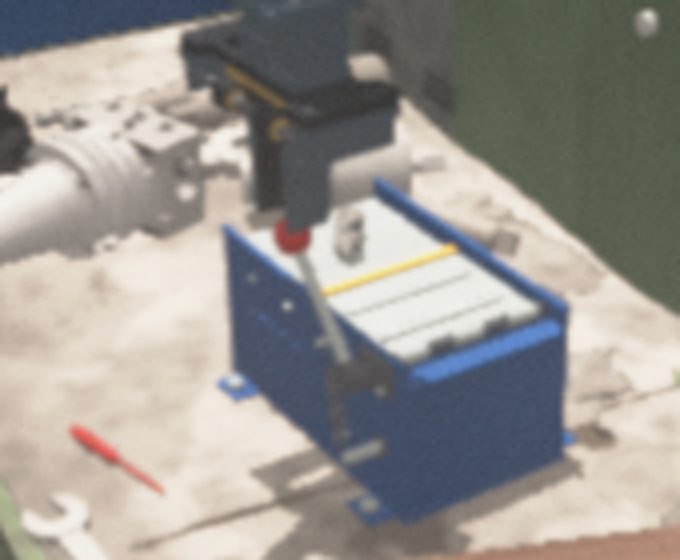

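arm_command(series=[0.0019,-0.0155,0.0135,0,0,0,0.0021,-0.0164,0.0123,0,0,0,0.0022,-0.0173,0.011,0,0,0,0.0023,-0.0181,0.0097,0,0,0,0.0024,-0.0187,0.0083,0,0,0,0.0024,-0.0193,0.0068,0,0,0])

```text
time_s: 3.38
ee_pos: [436.7, 205.6, 234.9]
ee_rot: [180.0, 0.0, -172.7]
force: [-0.2, 0.2, 0.2]
gripper_width: 32.8
```

```bash
python3 - <<'E'
from h import *
f=save('scene','s3.png')
a=f['frame'][110:250,150:320,::-1]; cv2.imwrite('pics/s3z.png',cv2.resize(a,None,fx=4,fy=4,interpolation=cv2.INTER_CUBIC))
print(env.state()['ee_pos'],env.state()['force'])
E
```

```text
[436.9663589  204.50207662 235.25357368] [-0.39049509 -2.01262068  0.04754032]
```

View pics/s3z.png

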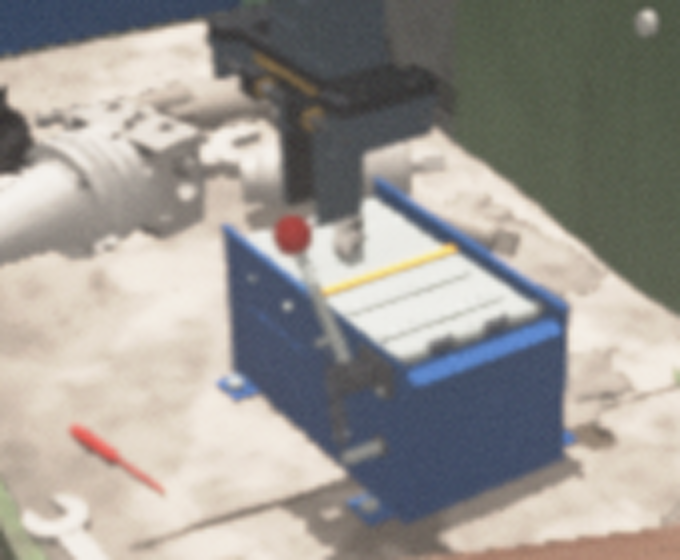

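```bash
python3 - <<'E'
from h import *
import pickle
fs=pickle.load(open('f0.pkl','rb'));f=fs['scene']
z=lambda X:(proj(f,X)-np.array([150,110]))*4
print('tip TCP before',z([431.4,248.8,199]),z([431.4,248.8,210]),'nearfinger tip',z([433.5,232.4,199]),'knob',z([431.5,248.3,206.4]))
print('near finger now',z([439,188,224]), z([437,204.5,224]))
print(-np.array(f['R']).T@f['t'])
# triangulate knob
o1,d1=ray(f,(222.6,168.3)); o2,d2=ray(fs['top'],(224.26,206.3))
d1/=np.linalg.norm(d1);d2/=np.linalg.norm(d2)
A=np.stack([d1,-d2],1);s=np.linalg.lstsq(A,o2-o1,rcond=None)[0];print(o1+s[0]*d1,o2+s[1]*d2)
E
```

```text
tip TCP before [[290.99038594 243.06250639]] [[290.36120852 229.65050785]] nearfinger tip [[302.8329385  252.11605501]] knob [[290.97210854 234.31270346]]
near finger now [[334.67326091 246.16186126]] [[322.20886141 236.76068497]]
[ -25.50673581 -865.76082912  853.57205079]
[431.63275657 249.6098974  206.65260156] [430.90703552 249.88967955 206.62215738]
```

```bash
python3 - <<'E'
from h import *
f=cv2.imread('pics/s3.png')
a=f[125:185,195:270]; cv2.imwrite('pics/s3zz.png',cv2.resize(a,None,fx=10,fy=10,interpolation=cv2.INTER_CUBIC))
f=cv2.imread('pics/s2.png')
a=f[125:185,195:270]; cv2.imwrite('pics/s2zz.png',cv2.resize(a,None,fx=10,fy=10,interpolation=cv2.INTER_CUBIC))
E
```

```text
(no output)
```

View pics/s3zz.png

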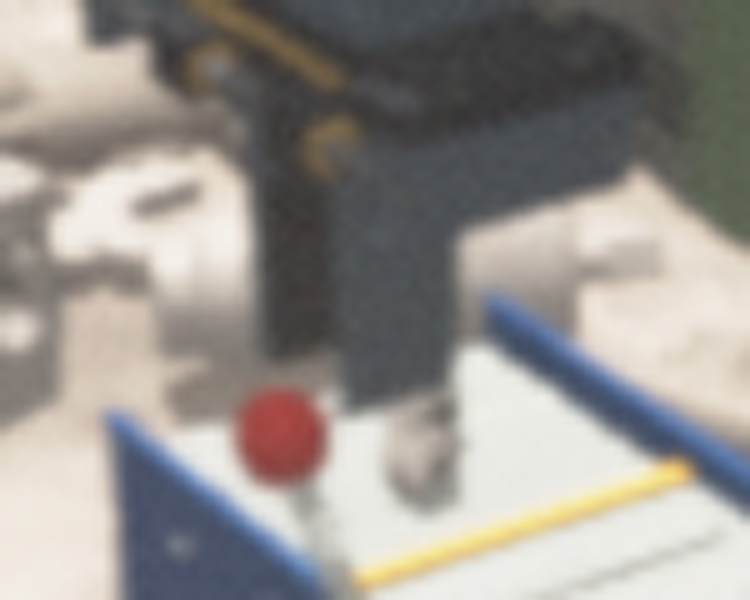

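View pics/s2zz.png

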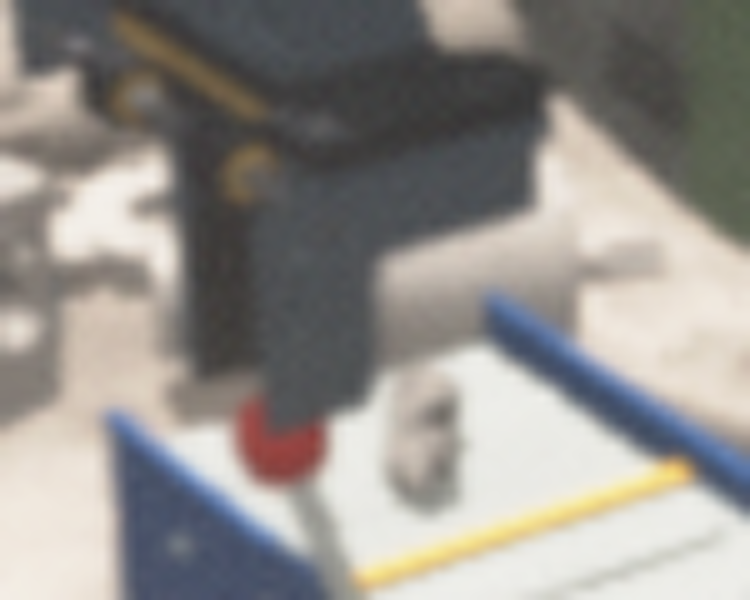

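```bash
python3 - <<'E'
from h import *
import pickle
f=pickle.load(open('f0.pkl','rb'))['wrist']
M=np.linalg.inv(f['tool_from_camera']);K=f['intrinsics']
for z in (11,0,-10,-20,-40):
  for x in (16,0,-16):
    for w in (46,27.4,):
      c=M@[x,w,z,1]; print(z,x,w,(K@(c[:3]/c[2]))[:2].round(0),end=' ')
  print()
E
```

```text
11 16 46 [323. 203.] 11 16 27.4 [296. 203.] 11 0 46 [321. 224.] 11 0 27.4 [295. 224.] 11 -16 46 [320. 245.] 11 -16 27.4 [294. 245.] 
0 16 46 [326. 209.] 0 16 27.4 [298. 209.] 0 0 46 [324. 231.] 0 0 27.4 [297. 231.] 0 -16 46 [323. 252.] 0 -16 27.4 [296. 252.] 
-10 16 46 [330. 214.] -10 16 27.4 [300. 214.] -10 0 46 [328. 237.] -10 0 27.4 [299. 237.] -10 -16 46 [326. 259.] -10 -16 27.4 [298. 259.] 
-20 16 46 [334. 220.] -20 16 27.4 [303. 220.] -20 0 46 [332. 245.] -20 0 27.4 [301. 245.] -20 -16 46 [330. 267.] -20 -16 27.4 [300. 267.] 
-40 16 46 [343. 235.] -40 16 27.4 [308. 235.] -40 0 46 [341. 261.] -40 0 27.4 [307. 261.] -40 -16 46 [338. 286.] -40 -16 27.4 [305. 286.]
```

```bash
python3 - <<'E'
from h import *
f=save('top','t3.png');a=f['frame'][130:260,150:330,::-1]; cv2.imwrite('pics/t3z.png',cv2.resize(a,None,fx=4,fy=4,interpolation=cv2.INTER_CUBIC))
a=cv2.imread('pics/w1.png')[190:310,140:370]; cv2.imwrite('pics/w1z.png',cv2.resize(a,None,fx=3,fy=3,interpolation=cv2.INTER_CUBIC))
E
```

```text
(no output)
```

View pics/w1z.png

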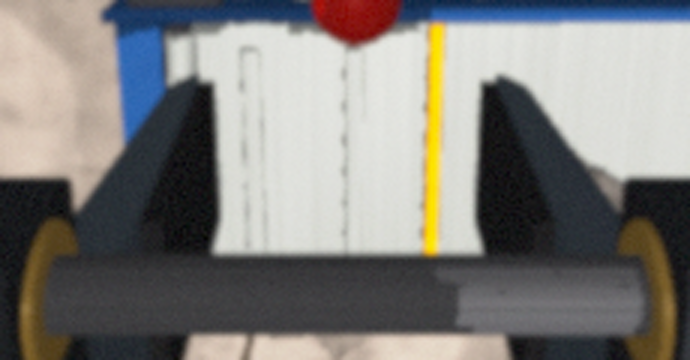

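View pics/t3z.png

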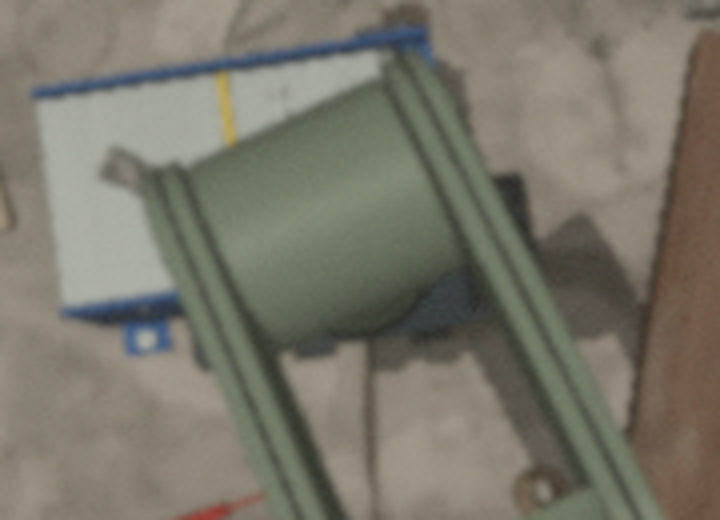

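```bash
python3 - <<'E'
from h import *
import pickle
f=pickle.load(open('f0.pkl','rb'))['scene']
for P in [(419.3,217),(451,221),(417.6,230.5),(449,235)]:
    print(P,[(z,proj(f,[*P,z])[0].round(1)) for z in (199,210,220,230,240)])
E
```

```text
(419.3, 217) [(199, array([223.3, 176.5])), (210, array([223.2, 173.1])), (220, array([223., 170.])), (230, array([222.9, 166.8])), (240, array([222.7, 163.7]))]
(451, 221) [(199, array([232.9, 173.4])), (210, array([232.8, 170. ])), (220, array([232.7, 166.9])), (230, array([232.6, 163.8])), (240, array([232.5, 160.6]))]
(417.6, 230.5) [(199, array([220.9, 174.6])), (210, array([220.7, 171.2])), (220, array([220.6, 168.1])), (230, array([220.4, 165. ])), (240, array([220.2, 161.8]))]
(449, 235) [(199, array([230.3, 171.4])), (210, array([230.1, 168.1])), (220, array([230., 165.])), (230, array([229.9, 161.9])), (240, array([229.8, 158.8]))]
```

arm_command(series=[-0.007,0.028,0,0,0,0,-0.007,0.028,0,0,0,0,-0.007,0.028,0,0,0,0,-0.007,0.027,0,0,0,0,0,0,-0.03,0,0,0,0,0,-0.03,0,0,0,0,0,-0.03,0,0,0,0,0,-0.025,0,0,0,0,0,-0.02,0,0,0,0,0,0,0,0,0], hand=0.6)

```text
time_s: 4.32
ee_pos: [424.1, 251.1, 178.4]
ee_rot: [-179.9, -0.2, -172.7]
force: [-0.8, -0.7, -0.2]
gripper_width: 54.8
```

```bash
python3 - <<'E'
from h import *
print(env.state()['ee_pos'],env.state()['force'])
f=save('scene','s4.png')
a=f['frame'][125:185,195:270,::-1]; cv2.imwrite('pics/s4zz.png',cv2.resize(a,None,fx=10,fy=10,interpolation=cv2.INTER_CUBIC))
f=save('wrist','w4.png')
E
```

```text
[424.09036478 251.06596383 178.42651721] [-0.76276697 -0.65612396 -0.19549862]
```

View pics/s4zz.png

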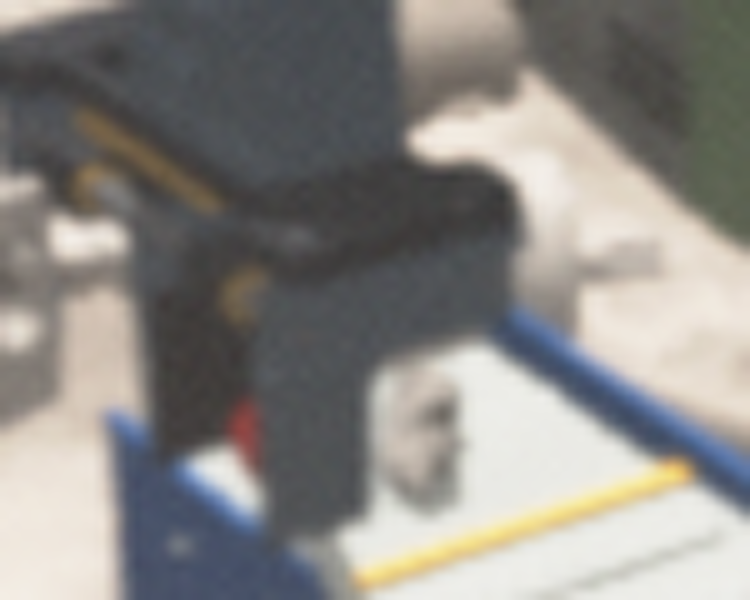

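View pics/w4.png

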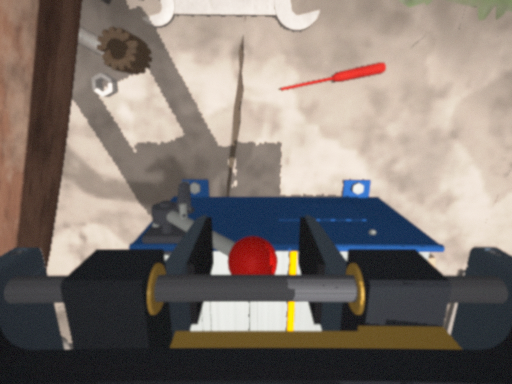

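arm_command(series=[0,0,0,0,0,0,0,0,0,0,0,0,0,0,0,0,0,0,0,0,0,0,0,0,0,0,0,0,0,0], hand=0.36)

```text
time_s: 4.83
ee_pos: [425.8, 248.9, 180.5]
ee_rot: [-179.8, 0.0, -172.7]
force: [1.7, -6.1, 1.8]
gripper_width: 32.5
```

arm_command(series=[0.0019,-0.0155,0.0135,0,0,0,0.0021,-0.0164,0.0123,0,0,0,0.0022,-0.0173,0.011,0,0,0,0.0023,-0.0181,0.0097,0,0,0])

```text
time_s: 5.17
ee_pos: [428.4, 226.5, 200.8]
ee_rot: [179.6, 0.1, -172.8]
force: [-3.6, 8.5, 6.7]
gripper_width: 32.9
```

```bash
python3 - <<'E'
from h import *
f=save('scene','s5.png')
a=f['frame'][110:250,150:320,::-1]; cv2.imwrite('pics/s5z.png',cv2.resize(a,None,fx=4,fy=4,interpolation=cv2.INTER_CUBIC))
print(env.state()['ee_pos'],env.state()['force'])
E
```

```text
[428.99830391 225.08524643 201.59587415] [-3.22678487  5.29313284  4.34566126]
```

View pics/s5z.png

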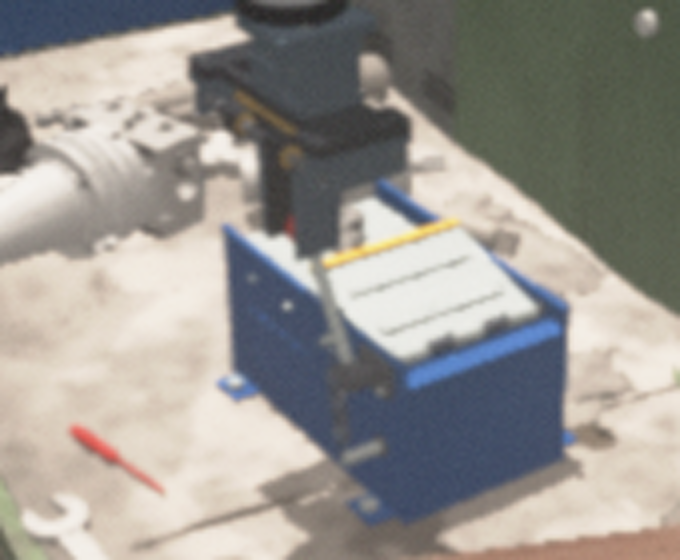

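arm_command(series=[0.0024,-0.0187,0.0083,0,0,0,0.0024,-0.0193,0.0068,0,0,0,0.0025,-0.0198,0.0054,0,0,0,0.0025,-0.0201,0.0039,0,0,0,0.0026,-0.0203,0.0023,0,0,0,0.0026,-0.0204,0.0008,0,0,0])

```text
time_s: 5.72
ee_pos: [434.8, 175.4, 210.1]
ee_rot: [-180.0, 0.0, -172.7]
force: [1.1, 0.7, 0.8]
gripper_width: 32.8
```

arm_command(series=[0.0026,-0.0204,-0.0008,0,0,0,0.0026,-0.0203,-0.0023,0,0,0,0.0025,-0.0201,-0.0038,0,0,0,0.0025,-0.0198,-0.0053,0,0,0,0.0024,-0.0193,-0.0068,0,0,0,0.0024,-0.0187,-0.0083,0,0,0])

```text
time_s: 6.22
ee_pos: [440.5, 127.8, 198.3]
ee_rot: [-180.0, -0.1, -172.7]
force: [1.3, -1.6, -1.1]
gripper_width: 33.1
```

arm_command(series=[0.0023,-0.0181,-0.0096,0,0,0,0.0022,-0.0173,-0.011,0,0,0,0.0021,-0.0164,-0.0123,0,0,0,0,0,0,0,0,0])

```text
time_s: 6.55
ee_pos: [443.2, 106.6, 184.6]
ee_rot: [-179.9, -0.1, -172.8]
force: [0.8, -3.7, -0.0]
gripper_width: 32.8
```

```bash
python3 - <<'E'
from h import *
f=save('scene','s6.png')
a=f['frame'][110:250,150:320,::-1]; cv2.imwrite('pics/s6z.png',cv2.resize(a,None,fx=4,fy=4,interpolation=cv2.INTER_CUBIC))
print(env.state()['ee_pos'],env.state()['force'],env.state()['ee_rot'])
E
```

```text
[443.1585337  107.21676631 185.14718503] [-0.35963198 -3.00157398  0.56406928] [-1.79923199e+02 -6.85626233e-02 -1.72766715e+02]
```

View pics/s6z.png

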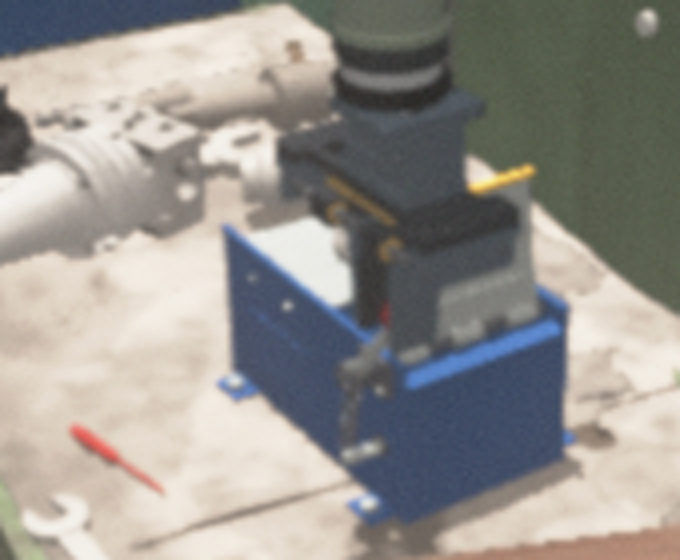

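arm_command(series=[0,0,0,0,0,0,0,0,0,0,0,0,0,0,0,0,0,0,0,0,0.03,0,0,0,0,0,0.05,0,0,0,0,0,0.06,0,0,0,0,0,0.06,0,0,0,0,0,0.05,0,0,0,0,0,0.03,0,0,0,0,0,0.01,0,0,0,0,0,0,0,0,0], hand=0.6)

```text
time_s: 7.52
ee_pos: [443.8, 109.3, 302.9]
ee_rot: [179.9, 0.2, -172.7]
force: [-0.2, 0.0, -0.3]
gripper_width: 54.6
```

```bash
python3 - <<'E'
from h import *
f=save('scene','s7.png')
a=f['frame'][110:250,150:320,::-1]; cv2.imwrite('pics/s7z.png',cv2.resize(a,None,fx=4,fy=4,interpolation=cv2.INTER_CUBIC))
s=env.state();print(s['ee_pos'],s['force'],s['ee_rot'],s['qpos'])
p=np.load('bin.npy');c,sn=np.cos(p[2]),np.sin(p[2])
W=lambda x,y:(p[0]+c*x-sn*y,p[1]+sn*x+c*y)
print('open knob',W(-100,-85+110*np.cos(2.32)),126+110*np.sin(2.32),'drop',W(0,-22),'stub',W(4.5,83.5),W(0,-115))
E
```

```text
[443.20714275 108.98580984 301.73507018] [ 0.19604914 -0.46425884 -0.28206695] [ 1.79947487e+02  2.95066413e-02 -1.72689404e+02] [ 1.23332881e+01  4.46222339e+00  9.31349454e+01  5.01724462e-02
  8.23688433e+01 -8.49839690e+01]
open knob (np.float64(450.56159914324934), np.float64(99.24802540174812)) 206.54545884332765 drop (np.float64(532.5404529869795), np.float64(248.58097918628718)) stub (np.float64(523.8195596240847), np.float64(353.8161730092332)) (np.float64(544.1637859177848), np.float64(156.31019219723166))
```

View pics/s7z.png

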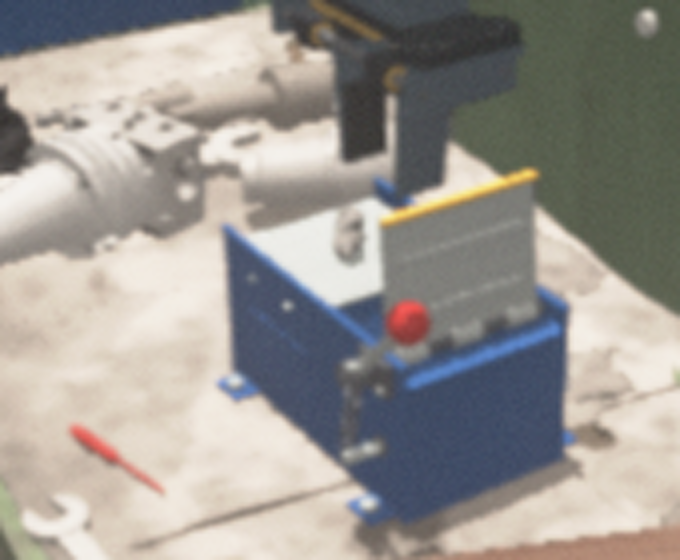

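arm_command(series=[0.0101,0.0306,0,0,0,-0.137,0.0101,0.0306,0,0,0,-0.137,0.0101,0.0306,0,0,0,-0.137,0.0101,0.0306,0,0,0,-0.137,0.0101,0.0306,0,0,0,-0.137,0.0101,0.0306,0,0,0,-0.137,0.0101,0.0306,0,0,0,-0.137,0.0101,0.0306,0,0,0,-0.137,0.0101,0.0306,0,0,0,-0.137,0.0101,0.0306,0,0,0,-0.137,0.0101,0.0306,0,0,0,-0.137,0.0101,0.0306,0,0,0,-0.137,0.0101,0.0306,0,0,0,-0.137,0.0101,0.0306,0,0,0,-0.137,0.0101,0.0306,0,0,0,-0.137,0.0101,0.0306,0,0,0,-0.137,0.0101,0.0306,0,0,0,-0.137,0.0101,0.0306,0,0,0,-0.137,0.0101,0.0306,0,0,0,-0.137,0.0101,0.0306,0,0,0,-0.137])

```text
time_s: 9.23
ee_pos: [523.6, 353.9, 299.9]
ee_rot: [-179.9, 0.1, 63.7]
force: [0.4, -0.2, -0.1]
gripper_width: 54.6
```

arm_command(series=[0,0,-0.03,0,0,0,0,0,-0.05,0,0,0,0,0,-0.05,0,0,0,0,0,-0.05,0,0,0,0,0,-0.03,0,0,0,0,0,0,0,0,0,0,0,0,0,0,0])

```text
time_s: 9.82
ee_pos: [523.3, 353.0, 216.1]
ee_rot: [-179.9, 0.2, 64.0]
force: [0.3, -0.7, 0.5]
gripper_width: 54.9
```

```bash
cat >> h.py <<'E'
def wristf(fn):
    from scipy.spatial.transform import Rotation as Ro
    s=env.state(); f=save('wrist',fn)
    M=np.array(f['tool_from_camera']);R=Ro.from_euler('xyz',s['ee_rot'],degrees=True).as_matrix()
    Rw=R@M[:3,:3];o=R@M[:3,3]+s['ee_pos']; f['R']=Rw.T;f['t']=-Rw.T@o
    print(s['ee_pos'],s['ee_rot'],s['qpos'],s['time_s']); return f
E
python3 - <<'E'
from h import *
import pickle
f=wristf('w8.png');pickle.dump(f,open('w8.pkl','wb'))
f=save('scene','s8.png')
E
```

```text
[523.34526183 353.03479073 216.13141309] [-1.79890823e+02  1.55310805e-01  6.39838252e+01] [3.29513103e+01 2.31009697e+01 8.01417577e+01 1.38420938e-02
 7.69466380e+01 5.89644844e+01] 9.8167
```

View pics/w8.png

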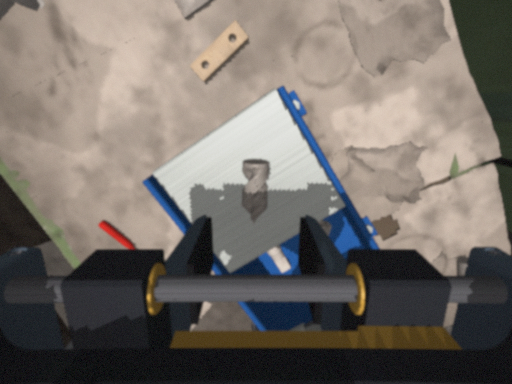

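```bash
python3 - <<'E'
from h import *
import pickle
f=pickle.load(open('w8.pkl','rb'))
for q in [(256,160),(256,188),(254,220)]: print(onz(f,q,136))
E
```

```text
[538.36952296 381.97945007 136.        ]
[526.75933279 358.17119643 136.        ]
[510.87098185 330.00471876 136.        ]
```

arm_command(series=[0.004,0.006,-0.04,0,0,0,0,0,-0.05,0,0,0,0,0,-0.05,0,0,0,0,0,-0.04,0,0,0,0,0,-0.03,0,0,0,0,0,-0.025,0,0,0,0,0,-0.02,0,0,0,0,0,-0.01,0,0,0,0,0,0,0,0,0,0,0,0,0,0,0])

```text
time_s: 10.75
ee_pos: [526.1, 355.8, 112.4]
ee_rot: [180.0, -0.1, 64.0]
force: [-0.5, -0.7, 0.2]
gripper_width: 54.6
```

```bash
python3 - <<'E'
from h import *
wristf('w9.png')
f=save('scene','s9.png')
a=f['frame'][125:185,195:270,::-1]; cv2.imwrite('pics/s9zz.png',cv2.resize(a,None,fx=10,fy=10,interpolation=cv2.INTER_CUBIC))
E
```

```text
[526.09609159 355.84271806 112.35463926] [ 1.79961740e+02 -5.68867963e-02  6.39729988e+01] [ 3.30382633e+01  2.72487693e+01  8.87763410e+01 -3.98022573e-03
  6.39064268e+01  5.90670320e+01] 10.75
```

View pics/s9zz.png

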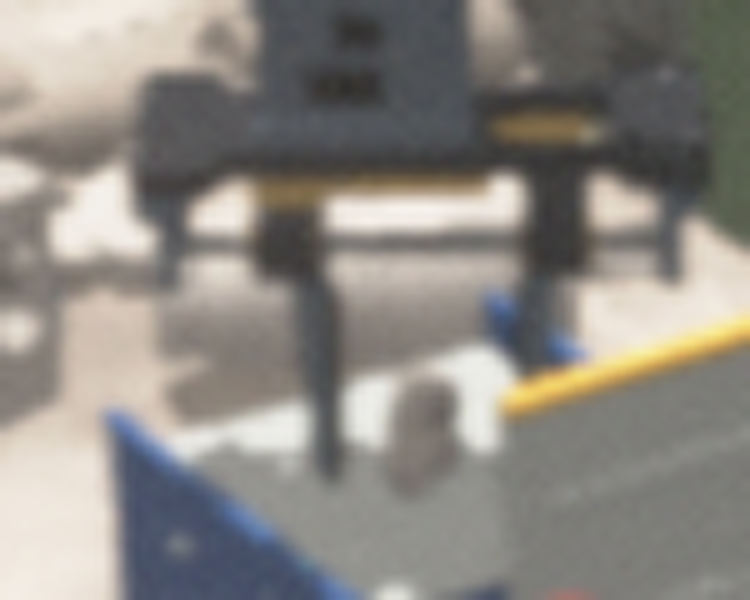

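View pics/w9.png

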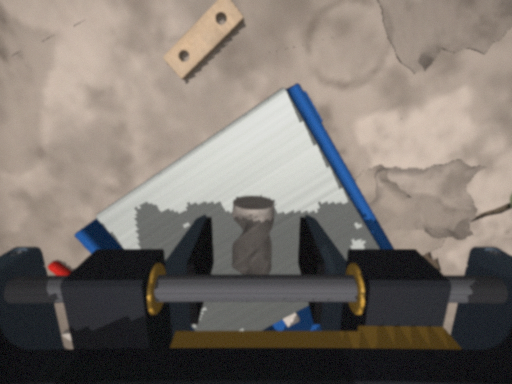

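arm_command(series=[0,0,-0.006,0,0,0,0,0,0,0,0,0])

```text
time_s: 11.02
ee_pos: [525.7, 355.6, 109.5]
ee_rot: [180.0, -0.0, 64.0]
force: [0.5, 0.3, 0.3]
gripper_width: 54.5
```

arm_command(series=[0,0,0,0,0,0,0,0,0,0,0,0,0,0,0,0,0,0,0,0,0,0,0,0,0,0,0,0,0,0,0,0,0,0,0,0], hand=0, newtons=25)

```text
time_s: 11.52
ee_pos: [525.7, 355.6, 109.4]
ee_rot: [180.0, -0.0, 64.0]
force: [-0.8, 0.9, -0.7]
gripper_width: 22.8
```

arm_command(series=[0,0,0.01,0,0,0,0,0,0.02,0,0,0,0,0,0.03,0,0,0,0,0,0.02,0,0,0,0,0,0,0,0,0])

```text
time_s: 11.93
ee_pos: [527.0, 356.4, 143.9]
ee_rot: [179.9, -0.2, 64.0]
force: [1.4, -0.8, -0.5]
gripper_width: 23.0
```

```bash
python3 - <<'E'
from h import *
wristf('w10.png')
f=save('scene','s10.png')
a=f['frame'][105:195,195:315,::-1]; cv2.imwrite('pics/s10zz.png',cv2.resize(a,None,fx=6,fy=6,interpolation=cv2.INTER_CUBIC))
E
```

```text
[526.95259258 356.43462917 143.93397179] [179.85509081  -0.23298865  63.97590142] [ 3.30414192e+01  2.58163821e+01  8.63458076e+01 -4.89848438e-03
  6.75634716e+01  5.90676712e+01] 11.9333
```

View pics/s10zz.png

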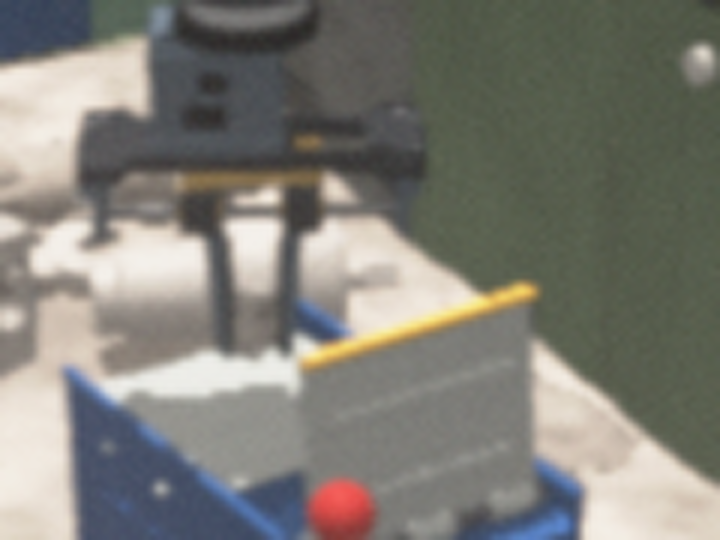

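View pics/w10.png

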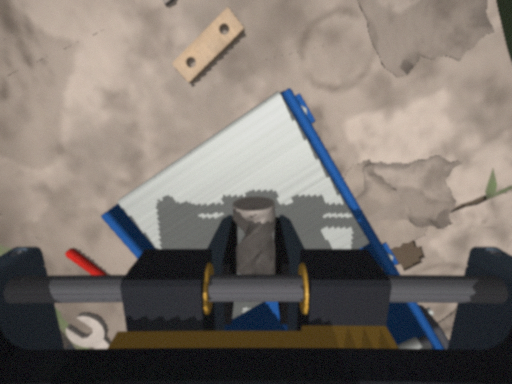

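arm_command(series=[0.0014,-0.0223,0,0,0,0.0922,0.0014,-0.0223,0,0,0,0.0922,0.0014,-0.0223,0,0,0,0.0922,0.0014,-0.0223,0,0,0,0.0922,0.0014,-0.0223,0,0,0,0.0922,0.0014,-0.0223,0,0,0,0.0922,0.0014,-0.0223,0,0,0,0.0922,0.0014,-0.0223,0,0,0,0.0922,0.0014,-0.0223,0,0,0,0,0.0014,-0.0223,0,0,0,0,0.0014,-0.0223,0,0,0,0,0.0014,-0.0223,0,0,0,0,0,0,0,0,0,0])

```text
time_s: 13.12
ee_pos: [532.4, 246.8, 141.3]
ee_rot: [-180.0, 0.1, 97.1]
force: [0.0, -0.2, -0.4]
gripper_width: 23.1
```

```bash
python3 - <<'E'
from h import *
wristf('w11.png')
f=save('scene','s11.png')
a=f['frame'][105:195,195:315,::-1]; cv2.imwrite('pics/s11zz.png',cv2.resize(a,None,fx=6,fy=6,interpolation=cv2.INTER_CUBIC))
E
```

```text
[532.39629519 246.7726658  141.25659067] [-1.79974979e+02  5.28155467e-02  9.70550772e+01] [ 2.37711800e+01  2.18359024e+01  9.32969231e+01 -4.79088164e-02
  6.49063368e+01  1.67364473e+01] 13.1167
```

View pics/s11zz.png

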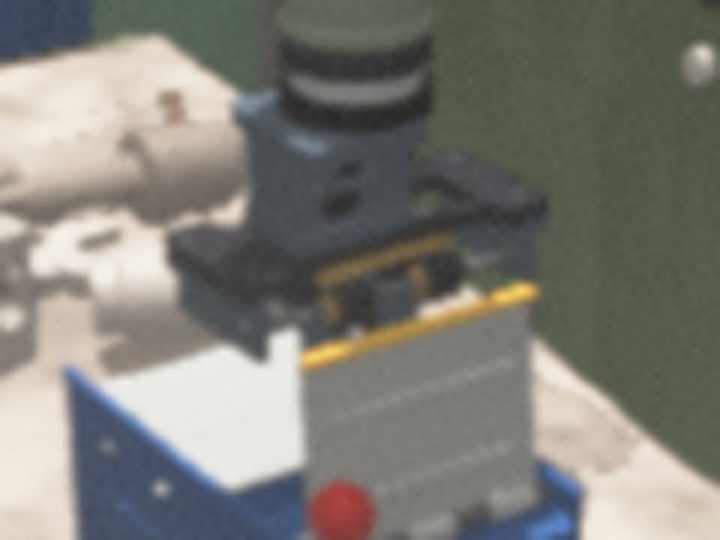

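View pics/w11.png

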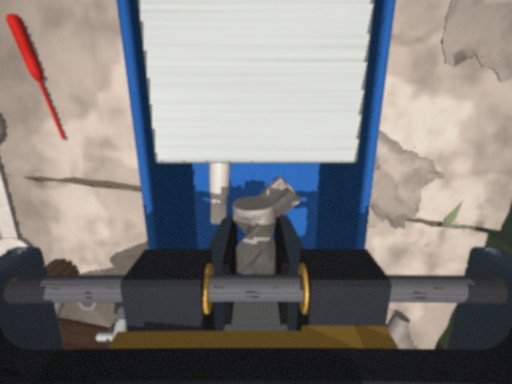

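arm_command(series=[0,0,-0.02,0,0,0,0,0,-0.03,0,0,0,0,0,-0.02,0,0,0,0,0,-0.01,0,0,0,0,0,0,0,0,0])

```text
time_s: 13.63
ee_pos: [531.5, 248.5, 107.8]
ee_rot: [-179.8, 0.0, 97.2]
force: [-1.3, 0.2, -1.1]
gripper_width: 22.8
```

arm_command(series=[0,0,0,0,0,0,0,0,0,0,0,0,0,0,0,0,0,0,0,0,0,0,0,0,0,0,0,0,0,0,0,0,0.03,0,0,0,0,0,0.05,0,0,0,0,0,0.07,0,0,0,0,0,0.08,0,0,0,0,0,0.08,0,0,0,0,0,0.08,0,0,0,0,0,0.06,0,0,0,0,0,0.04,0,0,0,0,0,0.01,0,0,0], hand=0.6)

```text
time_s: 14.8
ee_pos: [533.6, 249.1, 313.3]
ee_rot: [179.6, -0.1, 97.2]
force: [-0.4, 0.3, 0.2]
gripper_width: 54.6
```

```bash
python3 - <<'E'
from h import *
wristf('w12.png')
f=save('scene','s12.png')
E
```

```text
[533.58021059 249.08035865 313.28294541] [ 1.79603152e+02 -1.20018039e-01  9.71657675e+01] [2.39042133e+01 1.67855490e+01 7.59604669e+01 6.38358839e-04
 8.68393854e+01 1.67388286e+01] 14.8
```

View pics/w12.png

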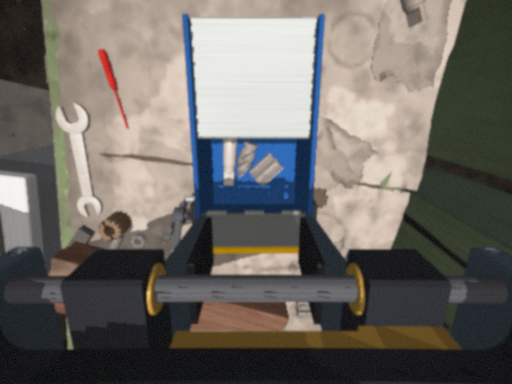

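View pics/s12.png

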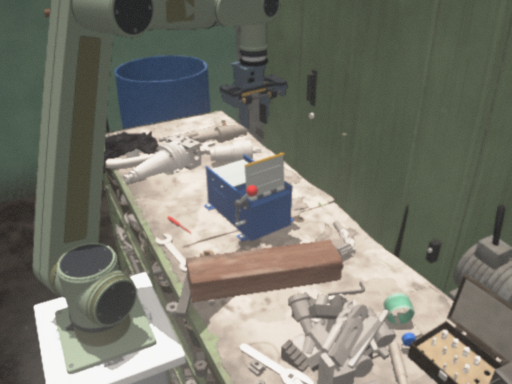

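arm_command(series=[-0.0138,-0.0235,0,0,0,0.125,-0.0138,-0.0235,0,0,0,0.125,-0.0138,-0.0235,0,0,0,0.125,-0.0138,-0.0235,0,0,0,0.125,-0.0138,-0.0235,0,0,0,0.125,-0.0138,-0.0235,0,0,0,0.125,-0.0138,-0.0235,0,0,0,0.125,-0.0138,-0.0235,0,0,0,0.125,-0.0138,-0.0235,0,0,0,0.125,-0.0138,-0.0235,0,0,0,0.125,-0.0138,-0.0235,0,0,0,0.125,-0.0138,-0.0235,0,0,0,0.125,-0.0138,-0.0235,0,0,0,0.125,-0.0138,-0.0235,0,0,0,0.125,-0.0138,-0.0235,0,0,0,0.125,-0.0138,-0.0235,0,0,0,0.125,0,0,0,0,0,0,0,0,0,0,0,0])

```text
time_s: 16.4
ee_pos: [443.5, 98.0, 308.1]
ee_rot: [180.0, -0.1, -173.0]
force: [0.0, -0.2, 0.4]
gripper_width: 54.8
```

```bash
python3 - <<'E'
from h import *
f=wristf('w13.png')
h=cv2.cvtColor(f['frame'],cv2.COLOR_RGB2HSV);m=cv2.inRange(h,(0,140,90),(7,255,255))|cv2.inRange(h,(173,140,90),(180,255,255))
n,l,st,c=cv2.connectedComponentsWithStats(m)
for i in range(1,n):
  if st[i,4]>100: print(st[i],c[i],onz(f,c[i],206.5))
E
```

```text
[443.52412029  98.01860724 308.12762591] [ 1.79983132e+02 -1.19888736e-01 -1.73022332e+02] [ 1.09919193e+01  4.22737793e+00  9.25034838e+01  2.53880662e-02
  8.33875527e+01 -8.59886810e+01] 16.4
[380  73  72  18 290] [427.18965517  79.97586207] [323.12051298 237.53185647 206.5       ]
[244 183  28  27 583] [257.91595197 196.31217839] [450.46047019 100.24146114 206.5       ]
```

View pics/w13.png

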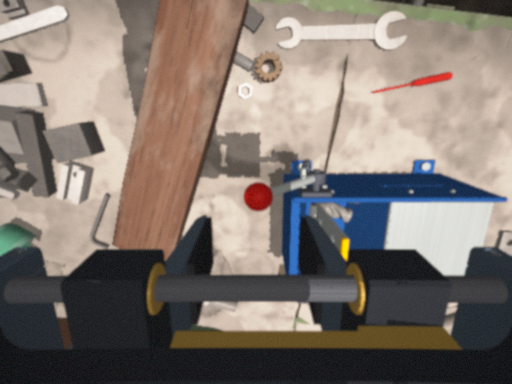

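arm_command(series=[-0.003,0.002,-0.03,0,0,0,0,0,-0.05,0,0,0,0,0,-0.055,0,0,0,0,0,-0.055,0,0,0,0,0,-0.05,0,0,0,0,0,-0.04,0,0,0,0,0,-0.025,0,0,0,0,0,-0.01,0,0,0,0,0,0,0,0,0,0,0,0,0,0,0])

```text
time_s: 17.28
ee_pos: [443.3, 99.3, 183.5]
ee_rot: [180.0, 0.0, -172.9]
force: [0.4, 1.0, 0.0]
gripper_width: 55.1
```

arm_command(series=[0,0,0,0,0,0,0,0,0,0,0,0,0,0,0,0,0,0,0,0,0,0,0,0], hand=0.35)

```text
time_s: 17.62
ee_pos: [443.2, 99.1, 183.8]
ee_rot: [180.0, 0.1, -172.8]
force: [0.5, 2.2, 0.3]
gripper_width: 33.1
```

```bash
python3 - <<'E'
from h import *
f=wristf('w14.png');print(env.state()['force'])
f=save('scene','s14.png')
a=f['frame'][110:250,150:320,::-1]; cv2.imwrite('pics/s14z.png',cv2.resize(a,None,fx=4,fy=4,interpolation=cv2.INTER_CUBIC))
E
```

```text
[443.17171186  99.11975419 183.80319301] [ 1.79973981e+02  6.09921973e-02 -1.72846275e+02] [ 1.11395195e+01  8.11689213e+00  1.06080491e+02  2.38201184e-02
  6.57399655e+01 -8.60239942e+01] 17.6167
[0.27702899 3.4336276  1.18165429]
```

View pics/s14z.png

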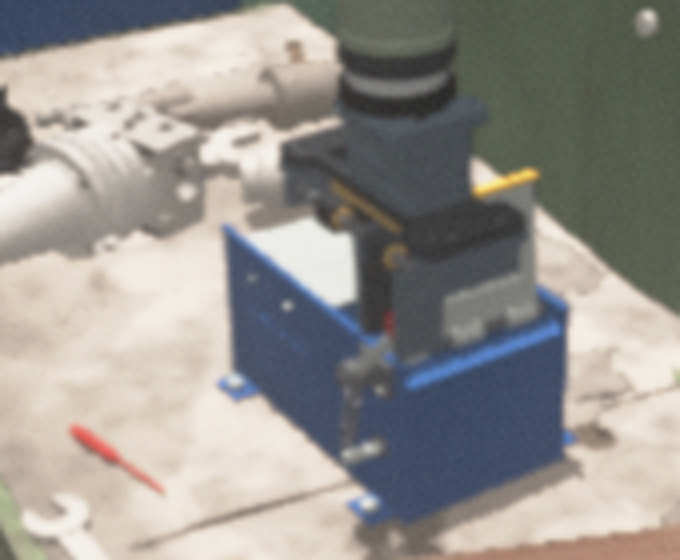

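View pics/w14.png

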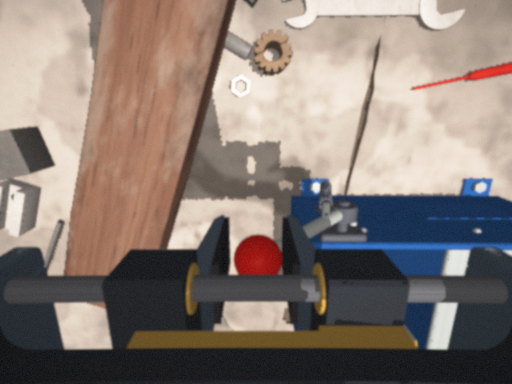

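arm_command(series=[-0.0019,0.0155,0.0085,0,0,0,-0.0021,0.0164,0.0123,0,0,0,-0.0022,0.0173,0.011,0,0,0,-0.0023,0.0181,0.0096,0,0,0,-0.0024,0.0187,0.0083,0,0,0,-0.0024,0.0193,0.0068,0,0,0])

```text
time_s: 18.22
ee_pos: [438.2, 140.6, 207.1]
ee_rot: [-179.9, 0.1, -172.8]
force: [0.2, -3.7, 2.7]
gripper_width: 31.9
```

arm_command(series=[-0.0012,0.0099,0.0028,0,0,0,-0.0013,0.0099,0.0025,0,0,0,-0.0012,0.01,0.0021,0,0,0,-0.0013,0.0101,0.0017,0,0,0,-0.0013,0.0101,0.0013,0,0,0,-0.0013,0.0102,0.001,0,0,0,-0.0013,0.0102,0.0006,0,0,0,-0.0013,0.0102,0.0002,0,0,0])

```text
time_s: 18.88
ee_pos: [433.3, 173.9, 210.6]
ee_rot: [180.0, -0.0, -172.8]
force: [-0.6, -0.0, 0.2]
gripper_width: 31.6
```

```bash
python3 - <<'E'
from h import *
f=wristf('w15.png');print(env.state()['force'])
f=save('scene','s15.png')
a=f['frame'][110:250,150:320,::-1]; cv2.imwrite('pics/s15z.png',cv2.resize(a,None,fx=4,fy=4,interpolation=cv2.INTER_CUBIC))
u=np.array([-0.125,0.992])
p0=None
for a in np.arange(0.75,-0.04,-0.0375):
    q=np.array([110*np.cos(.82+a),110*np.sin(.82+a)])
    if p0 is not None:
        d=q-p0; print(round(a,3),(np.array([u[0]*d[0],u[1]*d[0],d[1]])/400).round(4))
    p0=q
E
```

```text
[433.28113089 173.94851291 210.62956661] [ 1.79966442e+02 -2.96037332e-02 -1.72837487e+02] [ 2.04330391e+01  8.15580177e+00  1.01951946e+02  4.20130497e-02
  6.99133669e+01 -7.67439016e+01] 18.8833
[-0.58441099  2.00404871 -1.01782382]
0.712 [-0.0013  0.0102 -0.0002]
0.675 [-0.0013  0.0102 -0.0006]
0.638 [-0.0013  0.0102 -0.001 ]
0.6 [-0.0013  0.0101 -0.0014]
0.563 [-0.0013  0.0101 -0.0017]
0.525 [-0.0013  0.01   -0.0021]
0.488 [-0.0013  0.0099 -0.0025]
0.45 [-0.0012  0.0098 -0.0029]
0.413 [-0.0012  0.0097 -0.0032]
0.375 [-0.0012  0.0096 -0.0036]
0.338 [-0.0012  0.0094 -0.004 ]
0.3 [-0.0012  0.0093 -0.0043]
0.263 [-0.0011  0.0091 -0.0047]
0.225 [-0.0011  0.0089 -0.005 ]
0.188 [-0.0011  0.0087 -0.0053]
0.15 [-0.0011  0.0085 -0.0057]
0.113 [-0.001   0.0083 -0.006 ]
0.075 [-0.001   0.0081 -0.0063]
0.038 [-0.001   0.0079 -0.0066]
0.0 [-0.001   0.0076 -0.0069]
-0.037 [-0.0009  0.0073 -0.0072]
```

View pics/s15z.png

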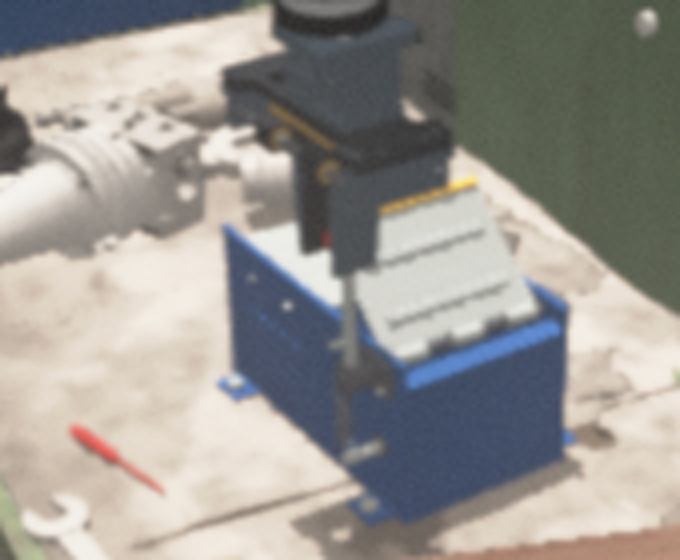

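arm_command(series=[-0.0013,0.0102,-0.0002,0,0,0,-0.0013,0.0102,-0.0006,0,0,0,-0.0013,0.0102,-0.001,0,0,0,-0.0013,0.0101,-0.0014,0,0,0,-0.0013,0.0101,-0.0017,0,0,0,-0.0013,0.01,-0.0021,0,0,0,-0.0013,0.0099,-0.0025,0,0,0,-0.0012,0.0098,-0.0029,0,0,0])

```text
time_s: 19.65
ee_pos: [429.3, 206.1, 205.7]
ee_rot: [180.0, -0.0, -172.8]
force: [-0.0, 1.6, -1.4]
gripper_width: 31.8
```

arm_command(series=[-0.0012,0.0097,-0.0032,0,0,0,-0.0012,0.0096,-0.0036,0,0,0,-0.0012,0.0094,-0.004,0,0,0,-0.0012,0.0093,-0.0043,0,0,0,-0.0011,0.0091,-0.0047,0,0,0,-0.0011,0.0089,-0.005,0,0,0])

```text
time_s: 20.15
ee_pos: [426.5, 228.4, 195.7]
ee_rot: [180.0, -0.0, -172.8]
force: [-0.3, 2.2, -1.9]
gripper_width: 31.6
```

arm_command(series=[-0.0011,0.0087,-0.0053,0,0,0,-0.0011,0.0085,-0.0057,0,0,0,-0.001,0.0083,-0.006,0,0,0])

```text
time_s: 20.4
ee_pos: [425.3, 238.6, 188.9]
ee_rot: [180.0, 0.0, -172.8]
force: [-1.2, 2.1, -1.0]
gripper_width: 31.9
```

```bash
python3 - <<'E'
from h import *
f=wristf('w16.png');print(env.state()['force'])
f=save('scene','s16.png')
a=f['frame'][110:250,150:320,::-1]; cv2.imwrite('pics/s16z.png',cv2.resize(a,None,fx=4,fy=4,interpolation=cv2.INTER_CUBIC))
E
```

```text
[425.25226031 238.55862004 188.87168065] [ 1.79983192e+02  1.79397101e-04 -1.72832070e+02] [ 2.79289737e+01  1.09450856e+01  1.01729015e+02  1.69648513e-02
  6.73197745e+01 -6.92454968e+01] 20.4
[-0.39417948  4.09331792 -1.32646849]
```

View pics/s16z.png

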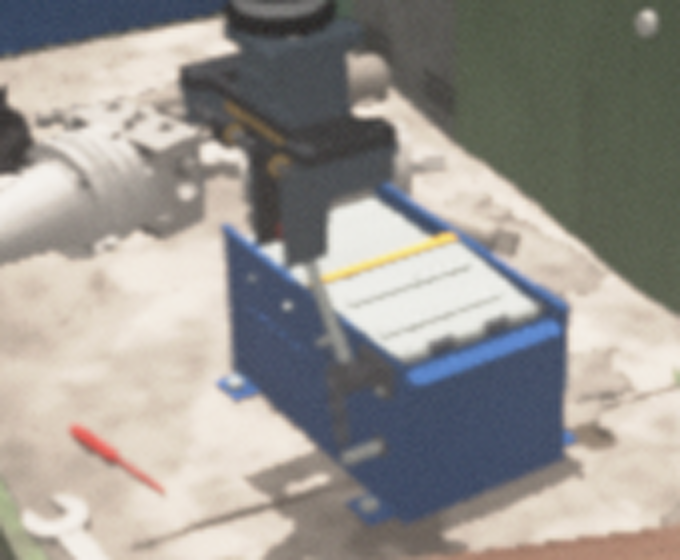

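View pics/w16.png

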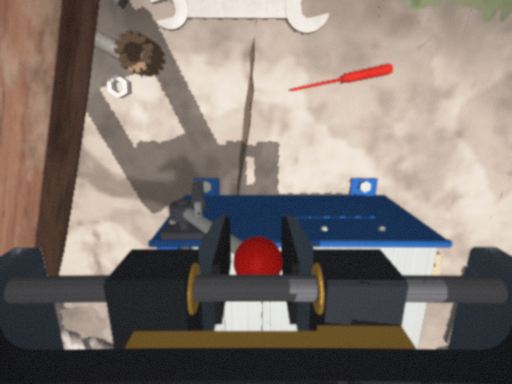

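arm_command(series=[-0.0005,0.0041,-0.0031,0,0,0,-0.0005,0.0041,-0.0031,0,0,0,-0.0005,0.004,-0.0033,0,0,0,-0.0005,0.0039,-0.0033,0,0,0,-0.0005,0.0038,-0.0034,0,0,0,-0.0005,0.0038,-0.0034,0,0,0,0,0,0,0,0,0])

```text
time_s: 21.08
ee_pos: [424.1, 247.8, 181.3]
ee_rot: [180.0, 0.0, -172.8]
force: [-0.2, 3.3, -1.4]
gripper_width: 32.1
```

```bash
python3 - <<'E'
from h import *
f=wristf('w17.png');print(env.state()['force'])
f=save('scene','s17.png')
a=f['frame'][110:250,150:320,::-1]; cv2.imwrite('pics/s17z.png',cv2.resize(a,None,fx=4,fy=4,interpolation=cv2.INTER_CUBIC))
a=f['frame'][150:245,195:305,::-1]; a0=cv2.imread('pics/scene0.png')[150:245,195:305]
cv2.imwrite('pics/cmp.png',cv2.resize(np.hstack([a0,a]),None,fx=3.6,fy=5,interpolation=cv2.INTER_CUBIC))
E
```

```text
[424.14333312 247.83172642 181.28923538] [ 1.79990632e+02  1.07759653e-02 -1.72822287e+02] [ 2.89534676e+01  1.16094816e+01  1.02021912e+02  5.13279080e-03
  6.63551237e+01 -6.82263042e+01] 21.0833
[-0.23647259  2.65188885 -1.27582477]
```

View pics/cmp.png

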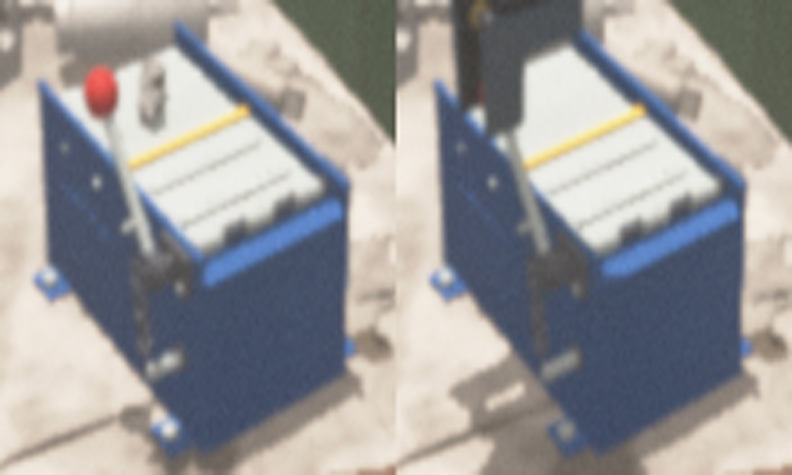

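arm_command(series=[-0.0002,0.0019,-0.0017,0,0,0,-0.0002,0.0019,-0.0017,0,0,0,0,0,0,0,0,0,0,0,0,0,0,0])

```text
time_s: 21.52
ee_pos: [424.2, 248.1, 180.7]
ee_rot: [-179.9, 0.0, -172.8]
force: [-1.0, -2.1, 4.6]
gripper_width: 31.8
```

arm_command(series=[-0.0002,0.0019,-0.0017,0,0,0,-0.0002,0.0019,-0.0017,0,0,0,0,0,0,0,0,0,0,0,0,0,0,0])

```text
time_s: 21.85
ee_pos: [424.2, 248.6, 180.1]
ee_rot: [-179.8, 0.1, -172.8]
force: [-1.6, -5.8, 10.0]
gripper_width: 31.5
```

arm_command(series=[0,0,0.002,0,0,0,0,0,0,0,0,0,0,0,0,0,0,0,0,0,0,0,0,0], hand=0.6)

```text
time_s: 22.18
ee_pos: [423.6, 250.5, 179.0]
ee_rot: [-180.0, -0.0, -172.8]
force: [-0.0, 0.1, -1.0]
gripper_width: 53.9
```

```bash
python3 - <<'E'
from h import *
print(env.state()['force'],env.state()['gripper_width'])
f=save('scene','s18.png')
a=f['frame'][150:245,195:305,::-1]; a0=cv2.imread('pics/scene0.png')[150:245,195:305]
cv2.imwrite('pics/cmp2.png',cv2.resize(np.hstack([a0,a]),None,fx=3.6,fy=5,interpolation=cv2.INTER_CUBIC))
E
```

```text
[-0.02059115  0.14043789 -0.98943914] 53.887762654963815
```

View pics/cmp2.png

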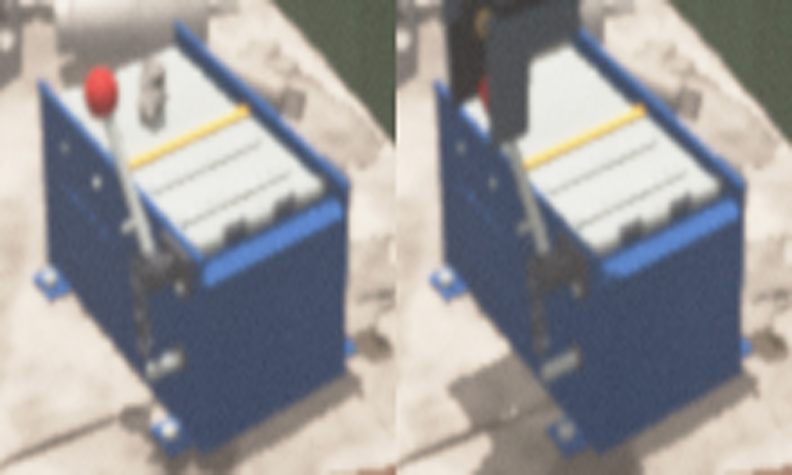

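The flap is shut, with the yellow edge in the same pixels as at the start. Next I lift straight off the knob and back away.

arm_command(series=[0,0,0.03,0,0,0,0,0,0.05,0,0,0,0,0,0.06,0,0,0,0,0,0.06,0,0,0,0,0,0.06,0,0,0,0,0,0.06,0,0,0,-0.04,0,0.04,0,0,0,-0.06,0,0,0,0,0,-0.06,0,0,0,0,0,-0.04,0,0,0,0,0,0,0,0,0,0,0,0,0,0,0,0,0,0,0])

```text
validation failed for argument at $.se...
```

```bash
python3 - <<'E'
from h import *
f=save('scene','s19.png')
a=f['frame'][150:245,195:305,::-1]; a0=cv2.imread('pics/scene0.png')[150:245,195:305]
cv2.imwrite('pics/cmp3.png',cv2.resize(np.hstack([a0,a]),None,fx=3.6,fy=5,interpolation=cv2.INTER_CUBIC))
t=save('top','t19.png')
print(env.state()['force'],env.state()['ee_pos'],env.state()['time_s'])
def red(f):
    h=cv2.cvtColor(f['frame'],cv2.COLOR_RGB2HSV);m=cv2.inRange(h,(0,150,110),(6,255,255))|cv2.inRange(h,(174,150,110),(180,255,255))
    n,l,s,c=cv2.connectedComponentsWithStats(m);return [(s[i][4],c[i].round(1)) for i in range(1,n) if s[i][4]>10]
print(red(f),red(t))
E
```

```text
[ 0.32625551 -0.38725601 -0.09077144] [423.6252756  250.60891608 178.99465687] 22.3333
[] []
```

View pics/cmp3.png

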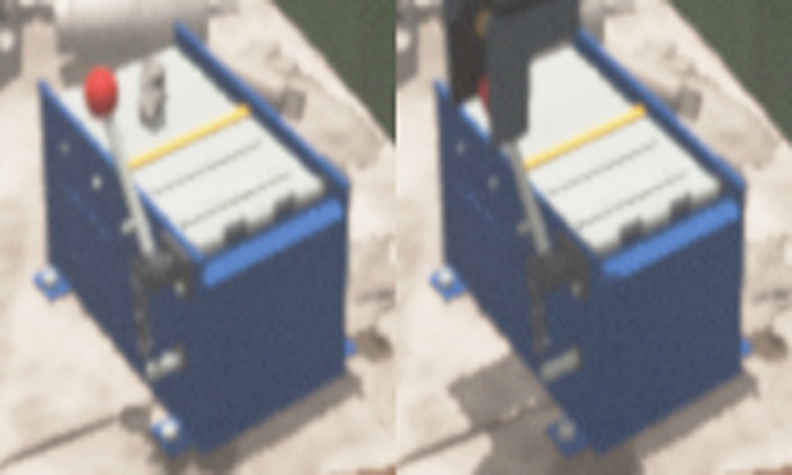

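View pics/t19.png

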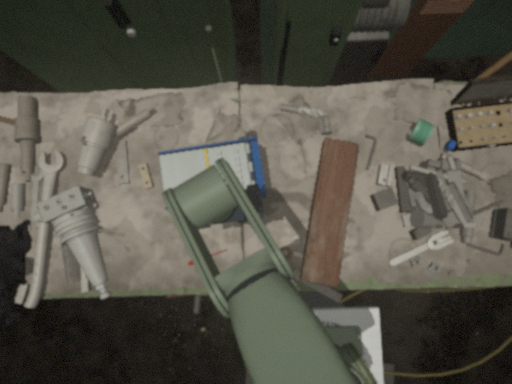

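arm_command(series=[0,0,0.03,0,0,0,0,0,0.05,0,0,0,0,0,0.06,0,0,0,0,0,0.06,0,0,0,0,0,0.06,0,0,0,0,0,0.06,0,0,0,-0.04,0,0.03,0,0,0,-0.06,0,0,0,0,0,-0.06,0,0,0,0,0,-0.04,0,0,0,0,0,0,0,0,0,0,0])

```text
time_s: 23.25
ee_pos: [341.2, 250.4, 319.7]
ee_rot: [180.0, -0.0, -172.7]
force: [0.6, 0.9, 0.4]
gripper_width: 54.5
```

```bash
python3 - <<'E'
from h import *
f=save('scene','s20.png')
a=f['frame'][150:245,195:305,::-1]; a0=cv2.imread('pics/scene0.png')[150:245,195:305]
cv2.imwrite('pics/cmp4.png',cv2.resize(np.hstack([a0,a]),None,fx=3.6,fy=5,interpolation=cv2.INTER_CUBIC))
print(env.state()['force'],env.state()['ee_pos'],env.state()['time_s'])
def red(f):
    h=cv2.cvtColor(f['frame'],cv2.COLOR_RGB2HSV);m=cv2.inRange(h,(0,150,110),(6,255,255))|cv2.inRange(h,(174,150,110),(180,255,255))
    n,l,s,c=cv2.connectedComponentsWithStats(m);return [(s[i][4],c[i].round(1)) for i in range(1,n) if s[i][4]>10]
print(red(f))
E
```

```text
[-0.16921918  0.55072563 -0.37627632] [342.94624957 250.64627959 319.59257755] 23.3
[(np.int32(30), array([222.5, 166.9]))]
```

View pics/cmp4.png

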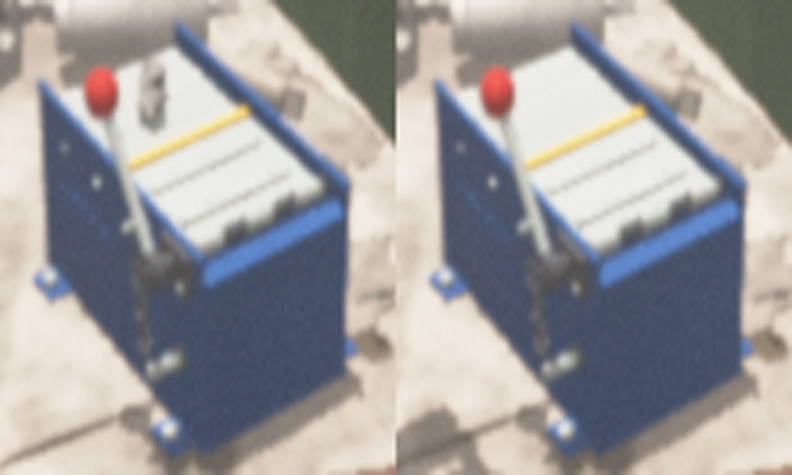

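View pics/s20.png

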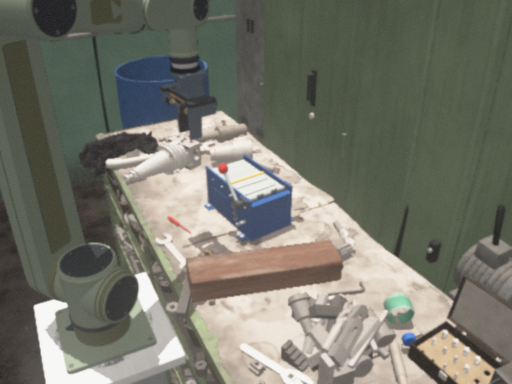

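The flap is shut: the knob is at (222.5, 166.9), against (222.3, 166.8) at the start. The ledge is empty and the tools have not moved.

```bash
python3 -c "
from workcell import env
print(env.job_done())"
```

```text
the job is handed in; nothing more can be done
None
```

The job is done and handed in at about 23 s of the 62 s. I swung the flap open with the lever until it stood by itself. I then gripped the drill stub, let it go inside the open mouth, and eased the flap down to fully shut with the knob held between the fingers.

**Last checks**
- **Flap:** the knob sits within 0.2 pixel of its starting position in the scene picture, and the yellow edge is back in the same place. The closing path ran at no more than about 0.9 rad/s, and about 0.45 rad/s or less below 1.05 rad.
- **Stub:** the ledge is empty. The wrist picture, taken before closing, showed the stub on the bin floor.
- **Other tools:** the good tools look unmoved in the last scene picture, judged by eye.
- **Forces:** the highest reading at the end of any move was about 12 N, pressing lightly on the closed lever. I did not see the peaks within moves.

**What disagreed**
- **Fingertips:** they stand about 16 mm behind the TCP, not 11 mm ahead as stated. Because of this my first lever swing passed over the knob without moving it. I measured the offset from the pictures and used it from then on.
- **Refused call:** one move call failed validation, so nothing moved; I sent it again corrected.

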